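# Close up the desk: tip the lid and the shavings bin shut

## Task

Close up the desk for the night just by pushing: swing the pencil box's open lid over until it lies fully shut, and push the sharpener's tilted-out shavings bin back up until it is flush, in either order. Do not grip the lid or the bin, do not lift or tip the pencil box or shove it away from its place, and leave everything else on the desk undisturbed.

Things in the scene. Friction and masses are not known exactly. Their poses are not given: they have to be found in the camera images.
- pencil_box: Loose pencil box of red plastic, about 0.4 to 0.7 kg, open tray 72 (x) by 180 (y) by 30 mm high, pencils inside below its rim. Origin: centre of its underside, z up. The lid's hinge line runs along the box's y axis at x = +36 mm, z = +30 mm (the far long edge when its yaw is near 0). It slides on the desk if pushed with more than about 2 N.
- lid (a joint): Angle of the pencil box's lid in rad: 0 = shut, flat on the rim; 1.57 = upright; 1.95 = its stop, leaning back past upright over the box's +x side. A 2.5 mm liner is inset under it. Stiff: the lid stays where it is left and takes about 1 N at its free edge to move. It starts open at 1.4 to 1.9.
- lid_edge (a point): Middle of the lid's free long edge, on the outer face (on top when shut). The lid is a flat 4 mm panel reaching 72 mm from the hinge line, 180 mm wide; a 36 mm wide clasp tab at the middle of the free edge sticks out 4.5 mm past it and 8 mm down when shut. Shut, this point is at x = -36, z = +34 mm in the box's frame; at 1.57 rad it is 102 mm above the desk.
- sharpener: Desk pencil sharpener of yellow plastic, fixed to the desk, 80 (x) by 74 (y) by 96 mm high, crank on its +x back. Origin: centre of its underside. Its front faces its own -x; the bin fills the lower front (8 to 62 mm high), and above it the housing's front with the steel pencil hole stands 4 mm behind the shut bin's face.
- bin (a joint): Tilt of the shavings bin in rad: 0 = shut, upright and flush; 0.75 = its stop, tilted outward towards the sharpener's -x. It turns about its lower front edge, along the sharpener's y axis at x = -40 mm, z = 8 mm. Stiff: it stays where it is left and takes about 1 N at its lip. It starts at 0.4 to 0.7.
- bin_lip (a point): Middle of the upper edge of the bin's outer face (a flat panel 66 mm wide, 54 mm high, 4 mm thick, with a 30 mm wide, 2 mm thick rib near the lip; an open tray 60 mm wide, 48 mm deep behind it). Shut, it is at x = -40, z = 62 mm in the sharpener's frame.
- jar: Bystander: small closed glass jar, 44 mm across, 70 mm high, standing between the box and the sharpener. Origin: centre of its underside.
- bowl: Bystander: white ceramic bowl, 120 mm across, 50 mm high, full of crayons that stick out a few mm above its rim. Origin: centre of its underside.
- glue: Bystander: white upright glue stick, 27 mm across, 85 mm high. Origin: centre of its underside.
- eraser: Bystander: white eraser, 24 by 45 by 13 mm, lying. Origin: centre of its underside.
- ruler: Bystander: wooden ruler lying flat, 150 by 30 by 4 mm, long along its x. Origin: centre of its underside.
- notebook: Bystander: closed notebook lying flat, 120 by 170 by 18 mm. Origin: centre of its underside.
- tumbler: Bystander: empty steel tumbler standing upright, 66 mm across the rim, 90 mm high. Origin: centre of its underside.
Mind the look-alikes: they are no part of the job. Of the things that look like the sharpener, the middle-sized one is meant. There is more than one size of the pencil_box; the one meant has the size given above.

How it is judged:
By the outcome, as a careful person would: the job done as asked, in the order asked, and still so for the second after the job is handed in, with the robot touching nothing.
It also fails if it takes over 48 s, if anything falls off the work surface, if the arm or the gripper's body presses on something with over 40 N, if the wrist force passes 120 N, or if a joint passes its speed limit or range.

## Robot

A 6-joint arm with a two-finger parallel gripper is mounted at the origin on the work surface. World frame = base frame: x ahead of the robot, y to its left, z up, the work surface at z = 0. Lengths are in mm, angles in rad, forces in N, time in s.
With the tool pointing down it reaches from about 275 to 750 mm from the base axis. Payload 10.2 kg.
Tool frame: the origin (TCP) lies on the centre line of the jaws, within the pads' length; the fingertips stand 17 mm ahead of it and the grasp point (between the pads) lies 2 mm behind it; z points along the fingers, y is the line along which they close (so a half turn about z gives the same grasp; the last joint's range is limited). The gripper opens to 85 mm and grips with 20 to 120 N. Pads are 22 mm wide; open, the fingers measure 114 mm over their backs; the gripper's body (76 mm by 85 mm) begins 54 mm behind the grasp point. The pads swing forward as they close: fully open they stand 13 mm farther back than shut.
Start: joints at [-1.423, 0.313, 1.498, -0, 1.331, -0.223], TCP at [190.227, -489.331, 248.294] pointing down, gripper open.
Joint ranges: [-2.94, 2.94], [-0.97, 2.17], [0.19, 2.56], [-1.23, 4.37], [0.02, 3.11], [-2.88, 2.88]. Speed limits (rad/s): [2.39, 2.39, 3.01, 3.14, 3.14, 3.14].

## Interface

Orientations are given as a unit quaternion [w, x, y, z].
In Python, from rig import ctrl gives the robot as it stands. The module is installed in compiled form; this text tells all that it offers.
- The arm moves only by the shell command python3 -m jog 'ROWS' [FORCE]. ROWS is JSON, a list of rows, each an object with "delta_pos": the shift along the world's x, y, z in mm, a list of three; "angular": the turn, a rotation vector about the world's x, y, z in rad, a list of three; "fingers": the opening, from 0 (shut) to 1 (fully open). In form: [{"delta_pos": [tx, ty, tz], "angular": [rx, ry, rz], "fingers": fingers}, ...]. A call has 1 to 10 rows; each row is the pose to reach, as a shift and turn from the pose commanded when the call began; what a row does not reach only later rows make up. A row lasts 1/8 s, in which the tool goes at most 62.5 mm and 10.7 degrees, less where a joint would pass 70% of its speed; a pose out of reach is approached as far as the arm can. A call with a gripper value outside its range is refused whole. The fingers move at their own pace and stop on an object; FORCE is the grip in N (left out, the last holds). Time passes only in rows, so rows that repeat a pose let the fingers close. It gives the time, the measured TCP pose, the force, the opening and the grip force at its end, in the units of the state.
- ctrl.sense(): the state, without advancing time (a new reading comes with each control period).
- ctrl.capture(name): name is "scene" or "side" or "wrist"; returns a dict with "pixels" (420x560x3 uint8, blue, green, red), "fx", "fy", "cx", "cy" (pixels), "R" (3x3) and "t" (3): a world point X has camera coordinates R X + t. Camera axes: x right, y down, z forward; pixel columns grow to the right and rows downward; lengths in mm; the calibration is good to about 2 mm. A picture is of the moment at which its call begins. There is no depth.
- ctrl.finish_job(): hands the job in; it is judged then, once.
The state is a dict: "time_s": time; "joints": joint angles; "dq": joint speeds; "tau": joint torques, N m; "eef_pos": TCP position; "ee_rot": TCP orientation; "force": force on the tool from outside, world axes, zero at the start; "wrist_torque": the same for the moment, N m; "grip_width": opening from 0.0 (shut) to 1.0 (fully open); "grip_force": force on a finger pad.
Only numpy, scipy, OpenCV 4.12 (cv2) and the standard library are available. Lean on these libraries where they do the work, as an engineer would, in place of code of your own. Each camera call takes 0.05 s, during which the arm holds its last target. There are 200 camera calls.

## Working session

There is one attempt and no reset: what is moved stays moved. The work goes in short steps, Python scripts to look and compute and a shell command to move; the robot and the scene stay as the last step left them, time stands still between calls to the robot, and variables do not carry over. Pictures are saved under pics/ and viewed, at most 10 in all, crops included, and the job is handed in when it is done.

```bash
mkdir -p pics; cat > h.py <<'E'
import numpy as np, cv2, json
from rig import ctrl
def cap(n,f):
    c=ctrl.capture(n); cv2.imwrite('pics/'+f+'.png',c['pixels'])
    np.savez('pics/'+f+'.npz',**{k:np.array(v) for k,v in c.items()}); return c
def ray(f,u,v):
    c=np.load('pics/'+f+'.npz'); R=c['R'];t=c['t'].ravel()
    d=R.T@np.array([(u-c['cx'])/c['fx'],(v-c['cy'])/c['fy'],1]); return -R.T@t,d
def onz(f,u,v,z):
    o,d=ray(f,u,v); return (o+d*(z-o[2])/d[2]).round(1)
def tri(f1,p1,f2,p2):
    o1,d1=ray(f1,*p1);o2,d2=ray(f2,*p2)
    s=np.linalg.lstsq(np.c_[d1,-d2],o2-o1,rcond=None)[0]
    a=o1+d1*s[0];b=o2+d2*s[1];return ((a+b)/2).round(1),np.linalg.norm(a-b).round(1)
def proj(f,X):
    c=np.load('pics/'+f+'.npz'); q=np.atleast_2d(X)@c['R'].T+c['t'].ravel()
    return np.c_[c['fx']*q[:,0]/q[:,2]+c['cx'],c['fy']*q[:,1]/q[:,2]+c['cy']].round(1)
E
python3 - <<'E'
from h import *
for n in ('scene','side'):
    c=cap(n,n+'0'); print(n,-np.array(c['R']).T@np.array(c['t']).ravel(),c['fx'])
    cv2.imwrite('pics/'+n+'0b.png',cv2.resize(c['pixels'],(800,600),interpolation=cv2.INTER_CUBIC))
s=ctrl.sense();print(s['eef_pos'],s['ee_rot'],s['time_s'],s['force'])
E
```

```text
scene [1348.13373963   95.84259398  926.08605765] 438.06681129623286
side [ 79.43198524 723.42473097 690.26039644] 443.21675501707904
[ 190.20002226 -489.11964943  247.80553199] [-5.57282698e-04  9.82863662e-01  1.84333149e-01  3.74185733e-05] 0.1 [-0.1771747  -0.48356558 -0.34088998]
```

View pics/scene0b.png

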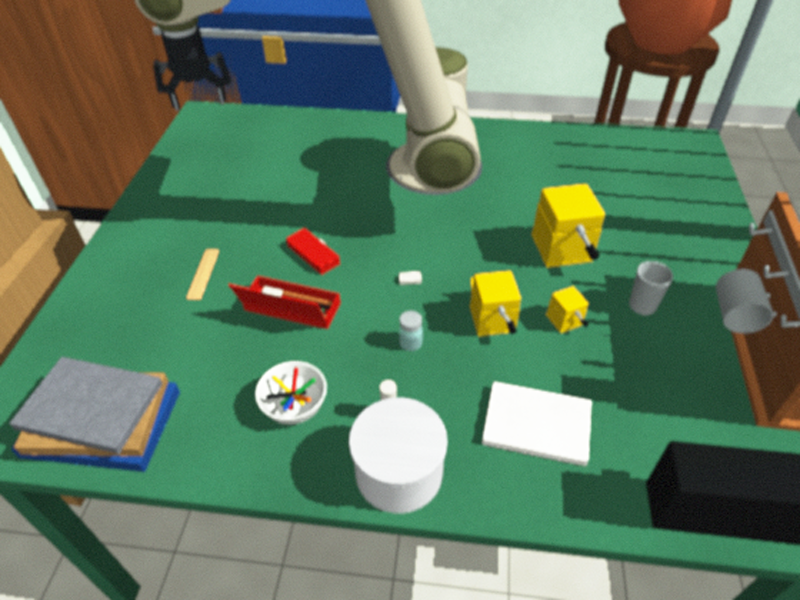

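View pics/side0b.png

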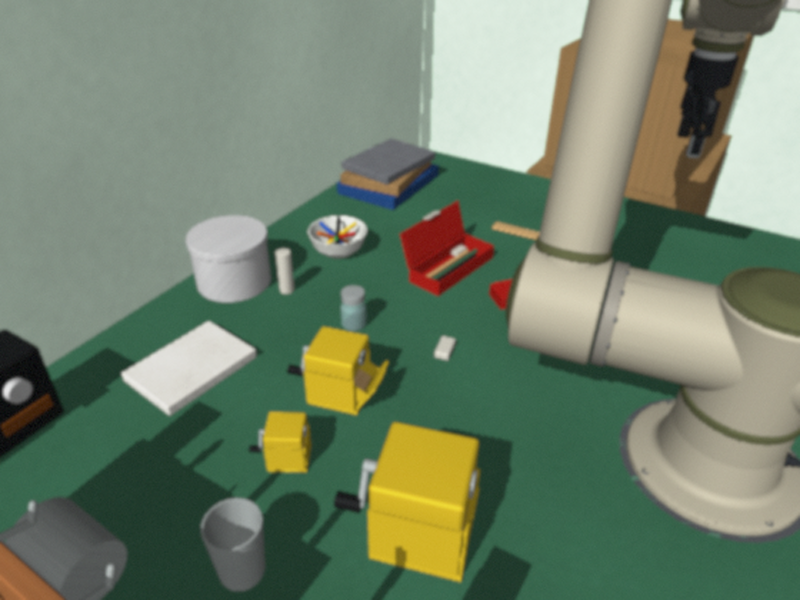

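The scene view shows the red box at about (288,300) and the middle sharpener at (495,303). In the side view they are at (447,250) and (342,370). I'll crop in for the corners.

```bash
python3 - <<'E'
from h import *
def crop(f,x,y):  # 80x60 orig -> x5
    p=cv2.imread(f'pics/{f}.png')[y:y+60,x:x+80]
    p=cv2.resize(p,(400,300),interpolation=cv2.INTER_CUBIC)
    for i in range(0,80,10):
        cv2.putText(p,str(x+i),(i*5,8),0,.3,(255,255,255)); cv2.line(p,(i*5,10),(i*5,14),(255,255,255))
    for i in range(10,60,10): cv2.putText(p,str(y+i),(0,i*5+4),0,.3,(255,255,255))
    return p
a=np.vstack([np.hstack([crop('scene0',160,180),crop('scene0',310,180)]),np.hstack([crop('side0',270,138),crop('side0',200,225)])])
cv2.imwrite('pics/comp0.png',a)
E
```

```text
(no output)
```

View pics/comp0.png

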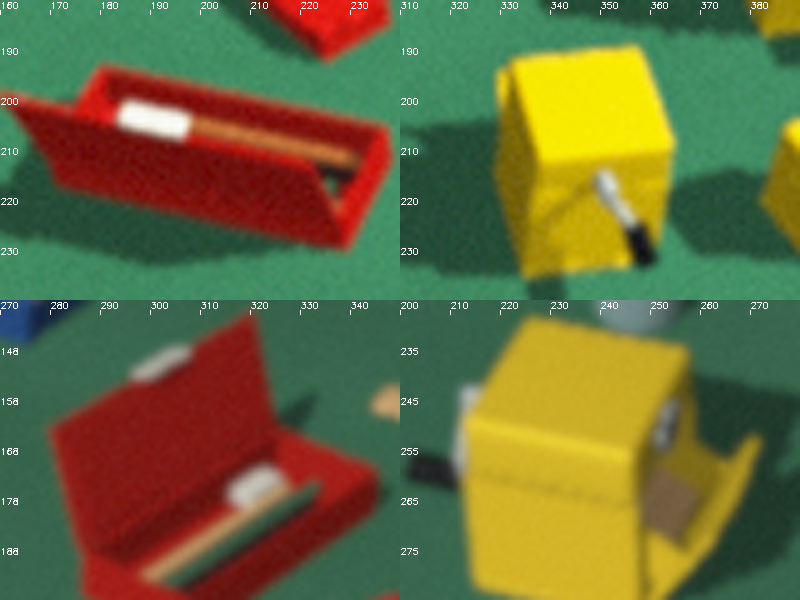

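```bash
cat > fit.py <<'E'
from h import *
from scipy.optimize import least_squares
def T(p,L):
    c,s=np.cos(p[2]),np.sin(p[2]); L=np.array(L,float); return np.r_[p[0]+c*L[0]-s*L[1],p[1]+s*L[0]+c*L[1],L[2]]
def lid(th,a,b,y): # a along lid from hinge, b outward
    return [36-a*np.cos(th)+b*np.sin(th),y,30+a*np.sin(th)+b*np.cos(th)]
def bin_(t,a,b,y): # a up the panel, b inward
    return [-40-a*np.sin(t)+b*np.cos(t),y,8+a*np.cos(t)+b*np.sin(t)]
E
cat > go.py <<'E'
from fit import *
t=lambda a,b:print(*tri('scene0',a,'side0',b))
print('lid corners');t((160.4,198.4),(320,141.6));t((222.4,212.4),(280.4,164))
print('rim far');t((180,193.2),(345.6,173.6))
print('sh top');t((332.4,192),(258,234.6));t((357.6,189.4),(246.4,255));t((364.4,210),(213,248.6));t((338,213),(226,228.6))
print('lip');t((329.6,194),(272,252.4))
S='scene0';D='side0'
def rb(p):
    th=p[3]
    o=[(S,lid(th,72,4,-90),(160.4,198.4)),(S,lid(th,72,4,90),(222.4,212.4)),(D,lid(th,72,2,-90),(320,141.6)),(D,lid(th,72,2,90),(280.4,164)),
       (S,[36,-90,0],(171,217.2)),(S,[36,90,0],(229,230)),(S,[-36,90,30],(237.6,205.6)),(S,[-36,-90,30],(180,193.2)),(D,[-36,-90,30],(345.6,173.6))]
    return np.concatenate([proj(f,T(p,L))[0]-u for f,L,u in o])
def rs(p):
    o=[(S,[-36,-37,96],(332.4,192)),(S,[-36,37,96],(357.6,189.4)),(S,[40,37,96],(364.4,210)),(S,[40,-37,96],(338,213)),(S,[40,-37,0],(335,235.4)),
     (D,[-36,-37,96],(258,234.6)),(D,[-36,37,96],(246.4,255)),(D,[40,37,96],(213,248.6)),(D,[40,-37,96],(226,228.6)),
     (S,bin_(p[3],54,0,-33),(329.6,194)),(D,bin_(p[3],54,0,-33),(272,252.4))]
    return np.concatenate([proj(f,T(p,L))[0]-u for f,L,u in o])
for r,p0 in((rb,[500,-70,0,1.6]),(rs,[450,130,0,.5])):
    s=least_squares(r,p0,x_scale=[1,1,.01,.01],diff_step=1e-3,loss='soft_l1');print(s.x.round(3));print(r(s.x).reshape(-1,2).round(1).tolist())
for n,u,v,z in(('jar',410,345,0),('eraser',410,278,10),('glue',388,384,85),('ruler',203,272,4),('bowl',291,392,45)): print(n,onz('scene0',u*.7,v*.7,z))
E
python3 go.py
```

```text
lid corners
[ 565.2 -338.4   93.7] 3.1
[ 595.8 -162.3   94.5] 0.3
rim far
[ 470.5 -324.7   22.6] 3.0
sh top
[485.4 117.6  93.3] 2.4
[469.1 185.1  94.6] 2.4
[540.6 202.9  91.1] 4.2
[558.  134.9  90. ] 4.2
lip
[453.8 111.4  53.6] 1.6
[ 513.28  -243.242    0.       1.959]
[[0.3, 4.2], [4.6, -4.2], [-4.5, -1.5], [3.9, 2.8], [0.1, 0.9], [3.7, -6.5], [-0.9, -7.5], [-3.6, 0.0], [-0.3, -4.5]]
[5.16210e+02 1.56604e+02 0.00000e+00 5.00000e-01]
[[0.6, -2.3], [2.9, 2.4], [-4.0, 2.2], [-6.3, -3.1], [-5.8, -1.6], [1.1, 0.7], [-7.5, 0.3], [-4.3, -6.4], [3.9, -5.0], [4.2, -1.2], [-1.9, 3.4]]
jar [597.   7.   0.]
eraser [426.6 -12.7  10. ]
glue [752.  -11.2  85. ]
ruler [ 452.  -453.1    4. ]
bowl [ 759.4 -178.5   45. ]
```

```bash
sed -i "s/+c\['cy'\]\].round(1)/+c['cy']]/" h.py; sed -i "s/,diff_step=1e-3//;s/-70,0,1.6/-70,-.1,1.6/;s/130,0,.5/130,.2,.5/" go.py; python3 go.py | tail -9
```

```text
[ 5.24116e+02 -2.39714e+02 -1.70000e-01  1.85000e+00]
[[-0.3, -0.0], [0.1, -0.3], [0.3, -2.0], [-0.5, -1.1], [0.2, -0.4], [0.5, 0.2], [0.2, -0.7], [0.3, -0.6], [-0.6, -2.5]]
[5.11143e+02 1.60454e+02 2.58000e-01 5.51000e-01]
[[-1.0, -1.0], [0.5, -1.2], [1.0, -1.8], [-0.4, -1.8], [-0.3, -0.3], [-0.1, -1.3], [-0.2, 0.8], [-2.0, -0.3], [-1.5, -1.8], [-0.3, -0.4], [-0.2, 0.0]]
jar [597.   7.   0.]
eraser [426.6 -12.7  10. ]
glue [752.  -11.2  85. ]
ruler [ 452.  -453.1    4. ]
bowl [ 759.4 -178.5   45. ]
```

```bash
python3 -m jog '[{"delta_pos":[423,234,-48],"angular":[0,0,-0.54],"fingers":0},{"delta_pos":[423,234,-48],"angular":[0,0,-0.54],"fingers":0},{"delta_pos":[423,234,-48],"angular":[0,0,-0.54],"fingers":0},{"delta_pos":[423,234,-48],"angular":[0,0,-0.54],"fingers":0},{"delta_pos":[423,234,-48],"angular":[0,0,-0.54],"fingers":0},{"delta_pos":[423,234,-48],"angular":[0,0,-0.54],"fingers":0},{"delta_pos":[423,234,-48],"angular":[0,0,-0.54],"fingers":0},{"delta_pos":[423,234,-48],"angular":[0,0,-0.54],"fingers":0},{"delta_pos":[423,234,-48],"angular":[0,0,-0.54],"fingers":0},{"delta_pos":[423,234,-48],"angular":[0,0,-0.54],"fingers":0}]'; python3 - <<'E'
from h import *
s=ctrl.sense();print(s['eef_pos'],s['ee_rot'],s['time_s'],s['grip_width'])
a=cap('side','side1');b=cap('scene','scene1')
p=np.array(s['eef_pos']);tip=p-[0,0,17]
for f in('side1','scene1'): print(f,proj(f,p),proj(f,tip),proj(f,p-[0,0,30]))
q=[]
for f,c in(('side1',a),('scene1',b)):
    u=proj(f,tip)[0].astype(int);u=np.clip(u,[40,40],[519,379]);q.append(cv2.resize(c['pixels'][u[1]-40:u[1]+40,u[0]-40:u[0]+40],(400,400),interpolation=2));print(u-40)
cv2.imwrite('pics/comp1.png',np.hstack(q))
E
```

```text
time_s: 1.35
eef_pos: [612.9, -255.3, 199.8]
ee_rot: [-0.0, 0.996, -0.084, -0.001]
force: [-1.0, -0.1, 0.1]
grip_width: -0.001
grip_force: 0.0
[ 612.94416354 -255.34919519  199.76107194] [-1.12192381e-04  9.96441447e-01 -8.42861014e-02 -5.31322306e-04] 1.35 -0.0008741767364117717
side1 [[293.20082968 113.47873104]] [[292.99604773 119.34497253]] [[292.84171188 123.76612062]]
scene1 [[178.45055963 184.64715096]] [[179.72131943 189.70401993]] [[180.67338279 193.49266639]]
[252  79]
[139 149]
```

View pics/comp1.png

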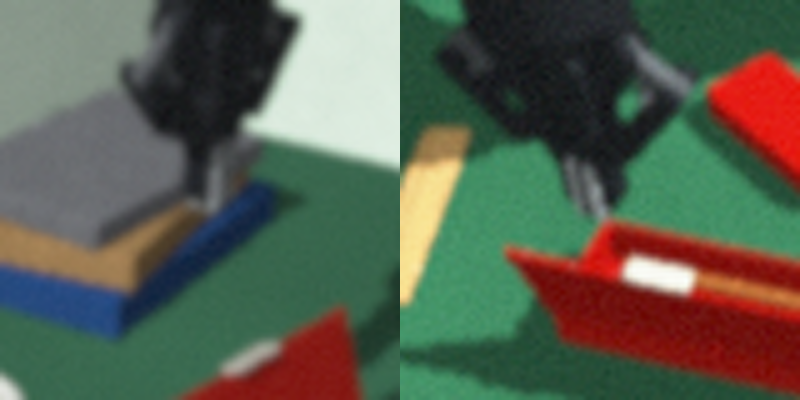

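Fingertip length checks out at about 17 mm. I'll descend behind the lid and start pushing.

```bash
python3 -m jog '[{"delta_pos":[0,0,-50],"angular":[0,0,0],"fingers":0},{"delta_pos":[0,0,-95],"angular":[0,0,0],"fingers":0},{"delta_pos":[0,0,-95],"angular":[0,0,0],"fingers":0},{"delta_pos":[-8,1.4,-95],"angular":[0,0,0],"fingers":0},{"delta_pos":[-14,2.4,-95],"angular":[0,0,0],"fingers":0},{"delta_pos":[-19,3.2,-95],"angular":[0,0,0],"fingers":0},{"delta_pos":[-24,4.1,-95],"angular":[0,0,0],"fingers":0},{"delta_pos":[-29,4.9,-95],"angular":[0,0,0],"fingers":0},{"delta_pos":[-34,5.7,-95],"angular":[0,0,0],"fingers":0},{"delta_pos":[-38,6.5,-95],"angular":[0,0,0],"fingers":0}]'; python3 - <<'E'
from h import *
c=cap('side','side2');d=cap('scene','scene2')
cv2.imwrite('pics/comp2.png',np.hstack([cv2.resize(c['pixels'][110:210,250:350],(400,400)),cv2.resize(d['pixels'][150:250,150:250],(400,400))]))
E
```

```text
time_s: 2.7
eef_pos: [574.9, -248.8, 105.3]
ee_rot: [-0.0, 0.996, -0.085, -0.0]
force: [0.2, 0.1, 0.1]
grip_width: 0.003
grip_force: 0.3
```

View pics/comp2.png

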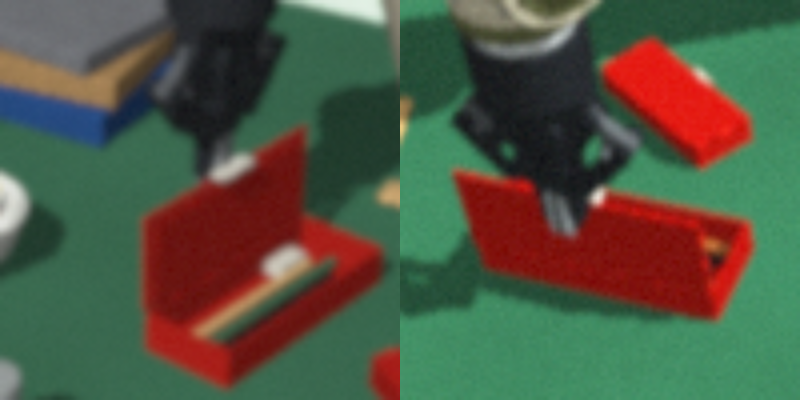

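The lid is swinging and the box hasn't moved. I'll follow the arc down.

```bash
python3 -m jog '[{"delta_pos":[-7.9,1.4,0],"angular":[0,0,0],"fingers":0},{"delta_pos":[-15.8,2.7,-1],"angular":[0,0,0],"fingers":0},{"delta_pos":[-23.7,4.1,-3.5],"angular":[0,0,0],"fingers":0},{"delta_pos":[-31.5,5.4,-7],"angular":[0,0,0],"fingers":0},{"delta_pos":[-39.4,6.8,-12],"angular":[0,0,0],"fingers":0},{"delta_pos":[-45.3,7.8,-17.5],"angular":[0,0,0],"fingers":0},{"delta_pos":[-50.3,8.6,-24],"angular":[0,0,0],"fingers":0},{"delta_pos":[-54.2,9.3,-30],"angular":[0,0,0],"fingers":0},{"delta_pos":[-57.2,9.8,-37],"angular":[0,0,0],"fingers":0},{"delta_pos":[-59.1,10.1,-43],"angular":[0,0,0],"fingers":0}]'
python3 -m jog '[{"delta_pos":[-1,0.2,-4],"angular":[0,0,0],"fingers":0},{"delta_pos":[-2,0.3,-8],"angular":[0,0,0],"fingers":0},{"delta_pos":[-2,0.3,-10],"angular":[0,0,0],"fingers":0},{"delta_pos":[-2,0.3,-11],"angular":[0,0,0],"fingers":0},{"delta_pos":[-2,0.3,-11],"angular":[0,0,0],"fingers":0}]'
```

```text
time_s: 4.05
eef_pos: [515.9, -238.7, 61.7]
ee_rot: [-0.0, 0.996, -0.085, -0.0]
force: [-0.1, -0.0, 0.8]
grip_width: 0.0
grip_force: 0.3
time_s: 4.68
eef_pos: [514.2, -238.5, 51.3]
ee_rot: [0.0, 0.996, -0.085, 0.0]
force: [0.0, 0.7, -0.1]
grip_width: -0.001
grip_force: 0.0
```

```bash
python3 -m jog '[{"delta_pos":[0,0,-1],"angular":[0,0,0],"fingers":0},{"delta_pos":[0,0,-1.5],"angular":[0,0,0],"fingers":0},{"delta_pos":[0,0,-1.5],"angular":[0,0,0],"fingers":0}]'
```

```text
time_s: 5.05
eef_pos: [514.3, -238.5, 50.9]
ee_rot: [0.0, 0.996, -0.084, 0.0]
force: [-3.8, 1.7, 10.0]
grip_width: 0.003
grip_force: 5.3
```

```bash
python3 -m jog '[{"delta_pos":[0,0,-1],"angular":[0,0,0],"fingers":0},{"delta_pos":[0,0,-1],"angular":[0,0,0],"fingers":0}]'
```

```text
time_s: 5.3
eef_pos: [514.3, -238.6, 50.8]
ee_rot: [0.0, 0.996, -0.084, 0.0]
force: [-7.2, 4.1, 18.8]
grip_width: 0.001
grip_force: 9.5
```

The tip stalled at lid-shut height with 19 N, so the lid is down. Lift and move to a spot in front of the bin.

```bash
python3 -m jog '[{"delta_pos":[0,0,40],"angular":[0,0,0],"fingers":0},{"delta_pos":[0,0,100],"angular":[0,0,0],"fingers":0},{"delta_pos":[-100,373,115],"angular":[0,0,0.428],"fingers":0},{"delta_pos":[-100,373,115],"angular":[0,0,0.428],"fingers":0},{"delta_pos":[-100,373,115],"angular":[0,0,0.428],"fingers":0},{"delta_pos":[-100,373,115],"angular":[0,0,0.428],"fingers":0},{"delta_pos":[-100,373,115],"angular":[0,0,0.428],"fingers":0},{"delta_pos":[-100,373,115],"angular":[0,0,0.428],"fingers":0},{"delta_pos":[-100,373,115],"angular":[0,0,0.428],"fingers":0},{"delta_pos":[-100,373,115],"angular":[0,0,0.428],"fingers":0}]'; python3 - <<'E'
from h import *
c=cap('wrist','wrist3');d=cap('scene','scene3');e=cap('side','side3')
r=lambda p:cv2.resize(p,(400,300),interpolation=2)
cv2.imwrite('pics/comp3.png',np.vstack([np.hstack([r(c['pixels']),r(d['pixels'][165:255,145:265])]),np.hstack([r(e['pixels'][130:220,250:370]),r(e['pixels'][200:290,180:300])])]))
E
```

```text
time_s: 6.55
eef_pos: [414.2, 134.7, 163.9]
ee_rot: [0.0, 0.992, 0.13, 0.0]
force: [-0.6, -0.1, 0.1]
grip_width: -0.003
grip_force: 0.0
```

View pics/comp3.png

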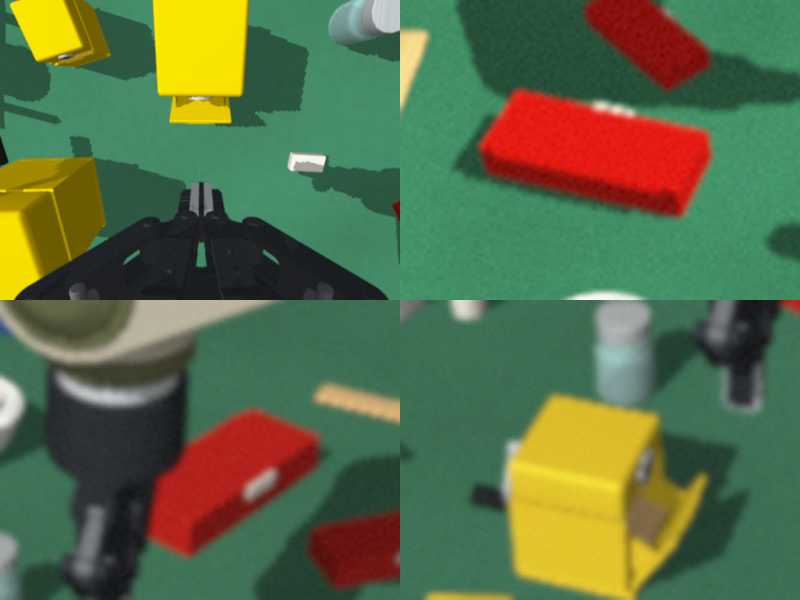

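```bash
python3 - <<'E'
from h import *
k=.7
for a,b in(((543,190),(480,435)),((545,224),(393,425))): print(tri('scene0',(a[0]*k,a[1]*k),'side0',(b[0]*k,b[1]*k)))
E
```

```text
(array([252.1, 243.9, 130.4]), np.float64(9.5))
(array([351.4, 256.1, 111.6]), np.float64(13.5))
```

```bash
python3 -m jog '[{"delta_pos":[0,0,-55],"angular":[0,0,0],"fingers":0},{"delta_pos":[0,0,-101],"angular":[0,0,0],"fingers":0},{"delta_pos":[7,1.8,-101],"angular":[0,0,0],"fingers":0},{"delta_pos":[14,3.7,-101],"angular":[0,0,0],"fingers":0},{"delta_pos":[19,5,-101],"angular":[0,0,0],"fingers":0},{"delta_pos":[24,6.3,-101],"angular":[0,0,0],"fingers":0},{"delta_pos":[29,7.6,-101],"angular":[0,0,0],"fingers":0},{"delta_pos":[34,9,-101],"angular":[0,0,0],"fingers":0},{"delta_pos":[38,10,-101],"angular":[0,0,0],"fingers":0},{"delta_pos":[41,10.8,-101],"angular":[0,0,0],"fingers":0}]'
python3 -m jog '[{"delta_pos":[2,0.5,0],"angular":[0,0,0],"fingers":0},{"delta_pos":[3,0.8,0],"angular":[0,0,0],"fingers":0},{"delta_pos":[3,0.8,0],"angular":[0,0,0],"fingers":0}]'
```

```text
time_s: 7.95
eef_pos: [455.4, 145.4, 62.7]
ee_rot: [-0.0, 0.992, 0.129, -0.0]
force: [-0.9, 0.0, 0.4]
grip_width: 0.002
grip_force: 0.4
time_s: 8.32
eef_pos: [458.2, 146.2, 62.8]
ee_rot: [-0.0, 0.992, 0.129, 0.0]
force: [-0.2, -0.7, 0.6]
grip_width: -0.003
grip_force: 0.0
```

```bash
python3 -m jog '[{"delta_pos":[1,0.3,0],"angular":[0,0,0],"fingers":0},{"delta_pos":[2,0.5,0],"angular":[0,0,0],"fingers":0},{"delta_pos":[2,0.5,0],"angular":[0,0,0],"fingers":0}]'
```

```text
time_s: 8.7
eef_pos: [459.3, 146.5, 62.7]
ee_rot: [0.0, 0.992, 0.129, -0.001]
force: [-5.4, -2.0, 4.7]
grip_width: -0.001
grip_force: 3.0
```

```bash
python3 -m jog '[{"delta_pos":[1,0.3,0],"angular":[0,0,0],"fingers":0},{"delta_pos":[1.5,0.4,0],"angular":[0,0,0],"fingers":0},{"delta_pos":[1.5,0.4,0],"angular":[0,0,0],"fingers":0}]'
```

```text
time_s: 9.07
eef_pos: [459.5, 146.7, 62.6]
ee_rot: [0.0, 0.992, 0.129, -0.003]
force: [-12.1, -5.7, 9.2]
grip_width: -0.002
grip_force: 6.7
```

It stalled at x = 459.5, against a predicted flush position of 459.7. Back off, lift and check.

```bash
python3 -m jog '[{"delta_pos":[-12,-3,0],"angular":[0,0,0],"fingers":0},{"delta_pos":[-45,-12,0],"angular":[0,0,0],"fingers":0},{"delta_pos":[-60,-16,50],"angular":[0,0,0],"fingers":0},{"delta_pos":[-80,-60,110],"angular":[0,0,0],"fingers":0},{"delta_pos":[-80,-120,170],"angular":[0,0,0],"fingers":0},{"delta_pos":[-80,-140,180],"angular":[0,0,0],"fingers":0},{"delta_pos":[-80,-140,180],"angular":[0,0,0],"fingers":0}]'; python3 - <<'E'
from fit import *
d=cap('scene','scene4');e=cap('side','side4')
# expected shut lip corners vs image; lid shut corners
P=[511.1,160.5,.258];B=[524.1,-239.7,-.17]
img=[]
for f,c in(('side4',e),('scene4',d)):
    for L,x0,y0 in(([T(P,bin_(0,54,0,s)) for s in(-33,33)],180,200),([T(B,[a,b,34]) for a in(-36,36) for b in(-90,90)],250,125)):
        if f=='scene4': x0,y0={180:(290,165),250:(145,165)}[x0]
        p=cv2.resize(c['pixels'][y0:y0+90,x0:x0+120],(400,300),interpolation=2)
        for u in proj(f,np.array(L)): cv2.circle(p,tuple(int(v) for v in (u-[x0,y0])*10/3),2,(255,0,0),-1)
        img.append(p)
cv2.imwrite('pics/comp4.png',np.vstack([np.hstack(img[:2]),np.hstack(img[2:])]))
E
```

```text
time_s: 9.95
eef_pos: [382.4, 4.9, 244.9]
ee_rot: [0.001, 0.992, 0.127, 0.003]
force: [0.1, 0.7, -0.5]
grip_width: -0.003
grip_force: 0.0
```

View pics/comp4.png

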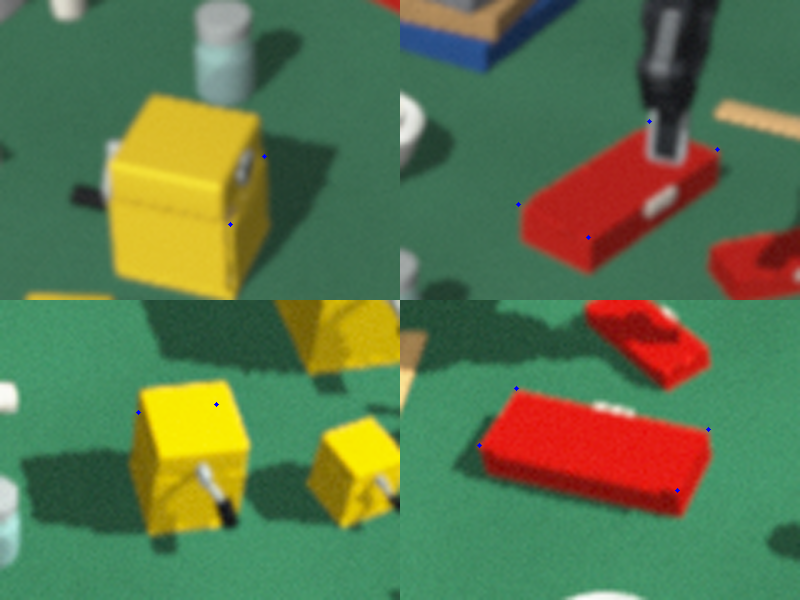

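The box hasn't moved and the lid is flat. I'll take one close wrist view of the bin to confirm it's flush.

```bash
python3 -m jog '[{"delta_pos":[32,130,-60],"angular":[0,0,0],"fingers":0},{"delta_pos":[32,130,-60],"angular":[0,0,0],"fingers":0},{"delta_pos":[32,130,-60],"angular":[0,0,0],"fingers":0},{"delta_pos":[32,130,-60],"angular":[0,0,0],"fingers":0},{"delta_pos":[32,130,-60],"angular":[0,0,0],"fingers":0}]'; python3 - <<'E'
from h import *
c=cap('wrist','wrist5');print(ctrl.sense()['eef_pos'])
cv2.imwrite('pics/w5.png',cv2.resize(c['pixels'][60:210,180:380],(800,600),interpolation=2))
E
```

```text
time_s: 10.68
eef_pos: [413.2, 137.1, 182.6]
ee_rot: [-0.0, 0.992, 0.129, -0.0]
force: [0.3, -0.3, 0.4]
grip_width: -0.001
grip_force: 0.0
[413.40616126 136.71642821 182.8488253 ]
```

View pics/w5.png

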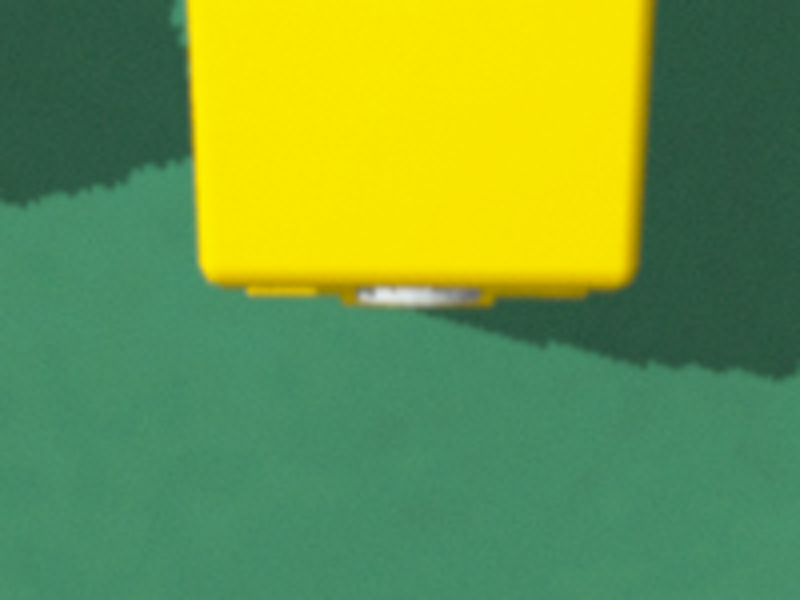

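```bash
python3 - <<'E'
from fit import *
P=[511.1,160.5,.258]
print('top',proj('wrist5',T(P,[-36,0,96])), 'obs 131.2')
for t in(0,.03,.06,.1): print(t,proj('wrist5',T(P,bin_(t,54,0,25))),proj('wrist5',T(P,bin_(t,52,-2,0))),'obs 133.8 rib 135.8')
E
```

```text
top [[286.79011813 129.96579681]] obs 131.2
0 [[253.59264131 131.70571251]] [[285.92453996 134.14783942]] obs 133.8 rib 135.8
0.03 [[253.65266077 133.85106254]] [[285.91156113 136.17800155]] obs 133.8 rib 135.8
0.06 [[253.71757539 135.97869772]] [[285.89777653 138.18810716]] obs 133.8 rib 135.8
0.1 [[253.81151666 138.78285545]] [[285.87818831 140.83237524]] obs 133.8 rib 135.8
```

It reads within about 0.01 rad of shut. However, the finger may have stalled on the steel hole ring instead of the bin, so I'll push again off-centre, clear of the ring.

```bash
python3 -m jog '[{"delta_pos":[7,-25,-30],"angular":[0,0,0],"fingers":0},{"delta_pos":[7,-25,-80],"angular":[0,0,0],"fingers":0},{"delta_pos":[7,-25,-120],"angular":[0,0,0],"fingers":0},{"delta_pos":[22,-21,-120],"angular":[0,0,0],"fingers":0},{"delta_pos":[34,-18,-120],"angular":[0,0,0],"fingers":0},{"delta_pos":[42,-16,-120],"angular":[0,0,0],"fingers":0},{"delta_pos":[47,-14.5,-120],"angular":[0,0,0],"fingers":0},{"delta_pos":[50,-13.7,-120],"angular":[0,0,0],"fingers":0},{"delta_pos":[52,-13.2,-120],"angular":[0,0,0],"fingers":0},{"delta_pos":[52,-13.2,-120],"angular":[0,0,0],"fingers":0}]'
```

```text
time_s: 11.98
eef_pos: [465.6, 123.9, 62.8]
ee_rot: [0.0, 0.992, 0.129, -0.0]
force: [0.5, 0.1, -0.3]
grip_width: 0.0
grip_force: 0.0
```

```bash
python3 -m jog '[{"delta_pos":[1,0.3,0],"angular":[0,0,0],"fingers":0},{"delta_pos":[2,0.5,0],"angular":[0,0,0],"fingers":0},{"delta_pos":[3,0.8,0],"angular":[0,0,0],"fingers":0},{"delta_pos":[3,0.8,0],"angular":[0,0,0],"fingers":0}]'
```

```text
time_s: 12.48
eef_pos: [467.2, 124.4, 62.7]
ee_rot: [0.0, 0.992, 0.129, -0.002]
force: [-9.2, -3.3, 6.8]
grip_width: -0.001
grip_force: 4.7
```

```bash
python3 -m jog '[{"delta_pos":[1.5,0.4,0],"angular":[0,0,0],"fingers":0},{"delta_pos":[2,0.5,0],"angular":[0,0,0],"fingers":0},{"delta_pos":[2,0.5,0],"angular":[0,0,0],"fingers":0}]'
```

```text
time_s: 12.85
eef_pos: [467.5, 124.5, 62.5]
ee_rot: [0.0, 0.992, 0.129, -0.004]
force: [-16.7, -8.1, 13.8]
grip_width: 0.003
grip_force: 9.6
```

```bash
python3 -m jog '[{"delta_pos":[-12,-3,0],"angular":[0,0,0],"fingers":0},{"delta_pos":[-45,-12,0],"angular":[0,0,0],"fingers":0},{"delta_pos":[-55,-14,50],"angular":[0,0,0],"fingers":0},{"delta_pos":[-57,10,110],"angular":[0,0,0],"fingers":0},{"delta_pos":[-57,13,120],"angular":[0,0,0],"fingers":0},{"delta_pos":[-57,13,120],"angular":[0,0,0],"fingers":0},{"delta_pos":[-57,13,120],"angular":[0,0,0],"fingers":0}]'; python3 - <<'E'
from fit import *
c=cap('wrist','wrist6')
P=[511.1,160.5,.258]
print(proj('wrist6',T(P,[-36,0,96])),proj('wrist6',T(P,bin_(0,54,0,25))))
cv2.imwrite('pics/w6.png',cv2.resize(c['pixels'][60:210,180:380],(800,600),interpolation=2))
E
```

```text
time_s: 13.72
eef_pos: [413.0, 137.8, 181.3]
ee_rot: [-0.0, 0.992, 0.129, -0.001]
force: [-0.1, -0.5, -0.9]
grip_width: -0.0
grip_force: 0.0
[[288.03601407 129.90711418]] [[254.4927511 131.6027947]]
```

View pics/w6.png

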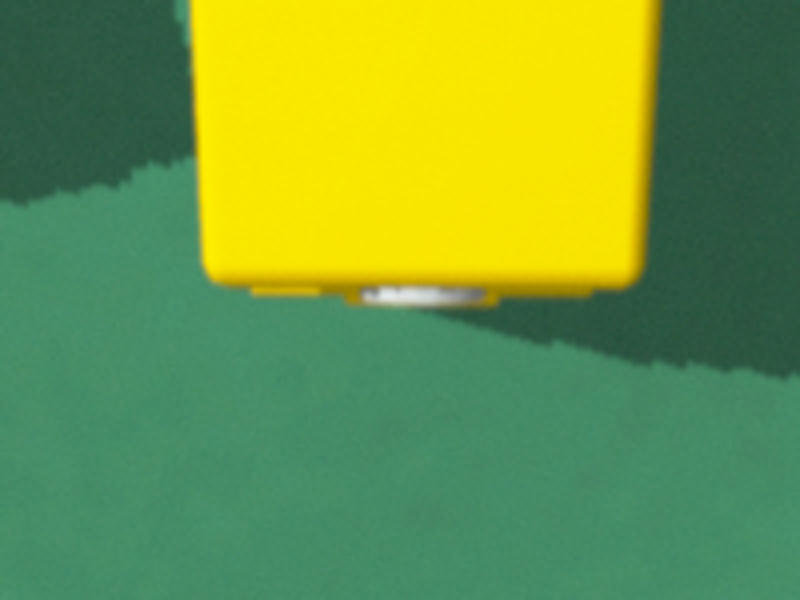

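Nothing changed between the two views. The off-centre push stalled about 1.8 mm deeper, which matches bare panel without the 2 mm rib, so the bin is at its stop. I'll hand in.

```bash
python3 -c "
from rig import ctrl
print(ctrl.finish_job())"
```

```text
the job is handed in; nothing more can be done
None
```

The lid is shut and the bin is pushed flush to its stop, both by pushing only; the box did not visibly move, the rest of the desk looked undisturbed in the views I took, and the job was handed in at about 14 s.

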